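Hold the parts chest open

ROBOT

A 6-joint arm with a two-finger parallel gripper is mounted at the origin on the work surface. World frame = base frame: x ahead of the robot, y to its left, z up, the work surface at z = 0. Lengths are in mm, angles in degrees, forces in N, time in s.
With the tool pointing down it reaches from about 350 to 850 mm from the base axis. Payload 8.1 kg.
Tool frame: the origin (TCP) lies at the centre of the arm's flange, where the gripper is bolted on; the fingertips stand 173 mm ahead of it and the grasp point (between the pads) lies 155 mm ahead of it; z points along the fingers, y is the line along which they close (so a half turn about z gives the same grasp; the last joint's range is limited). The gripper opens to 85 mm and grips with 20 to 120 N. Pads are 22 mm wide; open, the fingers measure 114 mm over their backs; the gripper's body (76 mm by 85 mm) begins 54 mm behind the grasp point. The pads swing forward as they close: fully open they stand 13 mm farther back than shut.
Start: joints at [67.643, 7.471, 85.268, -0, 87.261, -4.893], TCP at [180.04, 572.357, 404.692] pointing down, gripper open.
Joint ranges: [-169.43, 169.43], [-51.17, 129.36], [1.28, 143.12], [-76.62, 256.62], [0, 156.53], [-152.29, 152.29]. Speed limits (degrees/s): [136.94, 136.94, 159.86, 180, 180, 180].

INTERFACE

Orientations are given as [roll, pitch, yaw] about the fixed x, y, z axes, in that order (R = Rz(yaw) Ry(pitch) Rx(roll)).
In Python, from bench import * gives the robot as it stands.
- The arm moves only by the shell command python3 -m jog 'ROWS' [FORCE]. ROWS is text: rows parted by semicolons, each of 7 numbers parted by spaces: the shift along the tool's x, y, z scaled (see below), then the turn, a rotation vector about the tool's x, y, z scaled (see below), then the closure, from -1 (fully open) to 1 (shut). In form: tx ty tz wx wy wz hand; .... A call has 1 to 5 rows; each row shifts and turns the commanded pose from where the row before left it, along the tool's axes as they then stand; what a row does not reach is not made up. The controller multiplies each number of a shift by 0.1 m and each number of a turn by 60 degrees. A row lasts 1/8 s, in which the tool goes at most 62.5 mm and 10.7 degrees, less where a joint would pass 70% of its speed; a pose out of reach is approached as far as the arm can. A call with a number of a shift or a turn outside -1 to 1 is refused whole. A call with a gripper value outside its range is refused whole. The fingers move at their own pace and stop on an object; FORCE is the grip in N (left out, the last holds). Time passes only in rows, so rows that do not move let the fingers close. It gives the time, the measured TCP pose, the force, the opening and the grip force at its end, in the units of the state.
- sense(): the state, without advancing time (a new reading comes with each control period).
- snapshot(name): name is "scene" or "top" or "wrist"; returns a dict with "img" (480x640x3 uint8, red, green, blue), "fx", "fy", "cx", "cy" (pixels), "dist" ([k1, k2, p1, p2, k3] as OpenCV has them; the pictures are not rectified), "extrinsics" (4x4, takes a point from camera to world coordinates). Camera axes: x right, y down, z forward; pixel columns grow to the right and rows downward; lengths in mm; the calibration is good to about 2 mm. A picture is of the moment at which its call begins. There is no depth.
- hand_in(): hands the job in; it is judged then, once.
The state is a dict: "time": time; "joint_pos": joint angles; "qd": joint speeds; "joint_efforts": joint torques, N m; "tool_pos": TCP position; "tcp_rot": TCP orientation; "ft_force": force on the tool from outside, world axes, zero at the start; "wrist_torque": the same for the moment, N m; "finger_gap": finger opening in mm; "grip_force": force on a finger pad.
Only numpy, scipy, OpenCV 4.12 (cv2) and the standard library are available. Lean on these libraries where they do the work, as an engineer would, in place of code of your own. Each camera call takes 0.05 s, during which the arm holds its last target. There are 200 camera calls.

TASK

Take the sanding block off the lid of the black parts chest and set it down flat inside the open wooden tray, without dropping it. Then lift the lid gently by its round pull bar and hold it open at 60 degrees (0 is shut): the lid falls shut by itself, so finish while still holding it there by the bar. Do not move the padded neck rest, the spray can or the roll of tape.

Things in the scene. Friction and masses are not known exactly. Their poses are not given: they have to be found in the camera images.
- chest: Black sheet-steel parts chest fixed to the bench, 190 mm deep (x) by 220 mm wide (y), walls 85 mm high, with a flat 8 mm lid on top (lid's upper face 93 mm above the bench). Origin: centre of its underside. Its own x axis points from the front (pull-bar side) to the back (hinge side), z up; it stands turned up to 15 degrees about vertical from front-facing-the-robot.
- lid_hinge (a point): Middle of the lid's hinge line, on the back rim of the chest: 95 mm behind the chest's centre along its x, 85 mm above its underside. The hinge line runs along the chest's y axis.
- lid (a joint): Opening angle of the chest lid in rad: 0 shut, grows as the front edge swings up and back about the hinge line, end stop at 1.40; 60 degrees is 1.047. Lid and bar weigh about 0.6 kg (varies by a quarter) and always fall shut when let go; some 2 to 3.5 N upward at the bar lifts it. Nothing latches it.
- bar_mid (a point): Centre of the lid's pull bar: a level round steel rod, 12 mm thick, 110 mm long along the chest's y axis, 60 mm in front of the chest's front face (measured to the rod's centre). It swings with the lid about the hinge line: with the lid shut it is 250 mm in front of that line and 4 mm above it. Two flat arms 50 mm either side of the centre join it to the lid; between them fingers fit on both sides of the rod.
- sander_mid (a point): Centre (half-way up) of the loose sanding block, light wood with a cork sole, 110 mm long (its own x) by 50 mm wide (its own y) by 40 mm high (z), 0.16 kg give or take; it starts lying on the chest's lid, its centre 113 mm above the bench.
- sander: The same sanding block; origin at the centre of its underside.
- tray: Open wooden tray fixed to the bench on the left or right side, outside 220 mm (its own x) by 170 mm (its own y) by 30 mm high, walls and floor 5 mm thick. Origin: centre of its underside.
- neck_rest: Bystander: loose neck rest, a wooden foot 100 x 90 x 30 mm with a post and a blue padded top, 125 mm high in all, on the side opposite the tray. Origin: centre of its underside.
- spray: Bystander: loose white spray can, 56 mm across, about 160 mm high, far left. Origin: centre of its underside.
- tape: Bystander: loose roll of blue tape lying flat, 90 mm across, 25 mm high, far right. Origin: centre of its underside.

How it is judged:
By the outcome, as a careful person would: the job done as asked, in the order asked, and still so for the second after the job is handed in, while the arm keeps its last pose, push and grip.
It also fails if it takes over 61 s, if anything falls off the work surface, if the arm or the gripper's body presses on something with over 40 N, if the wrist force passes 120 N, or if a joint passes its speed limit or range.

## Working session

There is one attempt and no reset: what is moved stays moved. The work goes in short steps, Python scripts to look and compute and a shell command to move; the robot and the scene stay as the last step left them, time stands still between calls to the robot, and variables do not carry over. Pictures are saved under pics/ and viewed, at most 10 in all, crops included, and the job is handed in when it is done.

```bash
mkdir -p pics; ls
python3 - <<'E'
from bench import *
import cv2
for n in ["top","scene"]:
    s=snapshot(n); cv2.imwrite(f"pics/{n}1.png",s["img"][:,:,::-1])
    print(n,s["fx"],s["cx"],s["cy"],s["dist"],s["extrinsics"])
print(sense())
E
```

```text
pics
top 567.1267362554559 313.87580150648034 241.24434624196215 [-0.04725763  0.          0.          0.          0.        ] [[ 4.92818203e-03 -9.88897739e-01  1.48515905e-01  4.10258038e+02]
 [-9.99741413e-01 -1.57525638e-03  2.26853831e-02 -1.73228776e+01]
 [-2.21995734e-02 -1.48589298e-01 -9.88649786e-01  1.16823716e+03]
 [ 0.00000000e+00  0.00000000e+00  0.00000000e+00  1.00000000e+00]]
scene 446.0500248275139 317.17219681613466 237.36527008056825 [-0.06177742  0.          0.          0.          0.        ] [[-9.46405475e-02  8.27594102e-01 -5.53291216e-01  1.05395274e+03]
 [ 9.95479145e-01  7.41929159e-02 -5.93016313e-02  5.79082752e+01]
 [-8.02739161e-03 -5.56402205e-01 -8.30874327e-01  8.16269446e+02]
 [ 0.00000000e+00  0.00000000e+00  0.00000000e+00  1.00000000e+00]]
{'time': 0.1, 'joint_pos': array([ 6.76418463e+01,  7.51184180e+00,  8.53233711e+01,  1.01300735e-03,
        8.72620721e+01, -4.89178731e+00]), 'qd': array([-0.04557106, -0.18764117, -0.08480714, -0.05099144,  0.03894356,
        0.00519739]), 'joint_efforts': array([ 2.77770268e-03, -5.70944667e+01, -5.01947272e+01,  1.07279773e-04,
        7.82333838e-03,  7.05536468e-05]), 'tool_pos': array([179.97128013, 572.15563445, 403.73485121]), 'tcp_rot': array([-1.79903156e+02, -9.30397373e-03,  1.62533577e+02]), 'ft_force': array([-0.65539514, -0.27539336, -0.13144536]), 'wrist_torque': array([ 0.02309378, -0.01699771, -0.00926126]), 'grip_force': 0.0, 'finger_gap': 85.17692140216636}
```

View pics/top1.png

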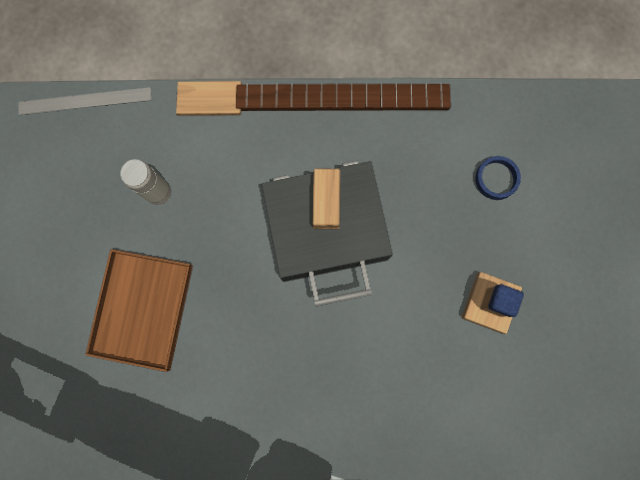

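View pics/scene1.png

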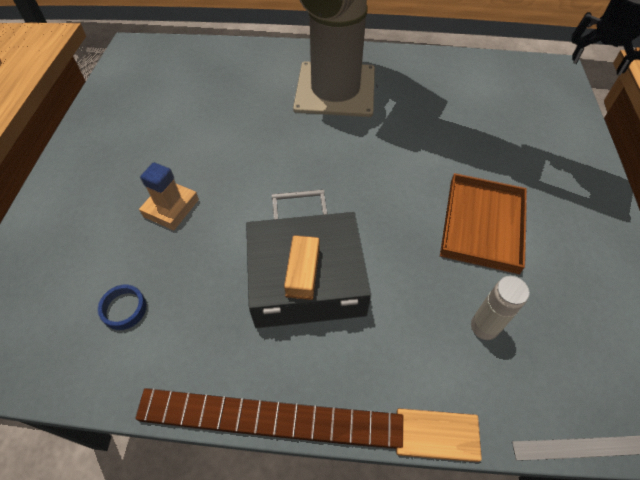

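The top view shows the chest at about (325,220), with the sander on it at (326,198). The bar runs from (316,303) to (370,292) and the tray is centred at (139,310). The neck rest is on the right at (493,302), the tape at (498,178) and the can at (145,180). The scene view agrees with this layout. I'll zoom in to get the corners.

```bash
python3 - <<'E'
import cv2
a=cv2.imread("pics/top1.png")
c=cv2.resize(a[155:310,250:400],None,fx=3.8,fy=3.8,interpolation=cv2.INTER_CUBIC)
c=cv2.convertScaleAbs(c,alpha=1.7,beta=10)
cv2.imwrite("pics/crop1.png",c)
E
cat > h.py <<'E'
from bench import *
import cv2, numpy as np
from scipy.spatial.transform import Rotation as R
def ray(s,px,z):
    K=np.array([[s["fx"],0,s["cx"]],[0,s["fy"],s["cy"]],[0,0,1]])
    p=cv2.undistortPoints(np.array(px,float).reshape(-1,1,2),K,np.array(s["dist"])).reshape(-1,2)
    E=np.array(s["extrinsics"]); d=np.c_[p,np.ones(len(p))]@E[:3,:3].T; o=E[:3,3]
    return o+d*((z-o[2])/d[:,2])[:,None]
def proj(s,P):
    K=np.array([[s["fx"],0,s["cx"]],[0,s["fy"],s["cy"]],[0,0,1]])
    E=np.linalg.inv(np.array(s["extrinsics"]))
    return cv2.projectPoints(np.array(P,float),cv2.Rodrigues(E[:3,:3])[0],E[:3,3],K,np.array(s["dist"]))[0].reshape(-1,2)
E
```

```text
(no output)
```

View pics/crop1.png

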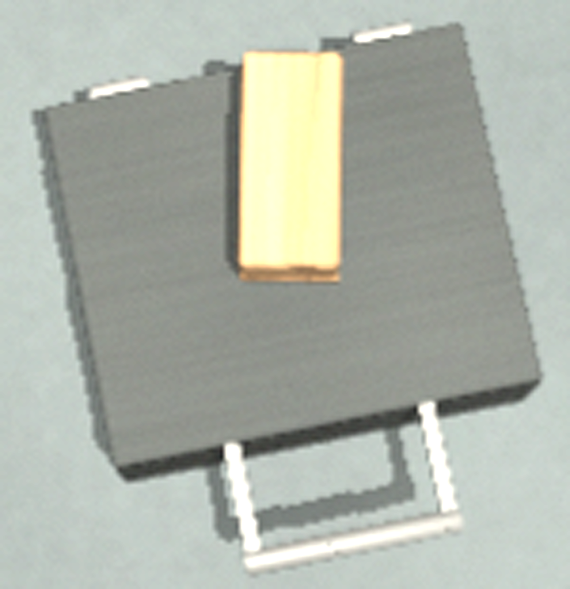

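The crop shows the lid corners at crop pixels (48,110), (462,24), (540,378) and (118,465). The sander's top spans (244,52) to (340,268), and the bar runs from (247,563) to (461,521).

```bash
cat > m.py <<'E'
from h import *
s=snapshot("top"); c=lambda p:np.array(p)/3.8+[250,155]-.37
def show(n,P):
    P=P[:,:2];print(n,P.round(1).tolist(),"mid",P.mean(0).round(1),"edges",[round(float(np.linalg.norm(P[i]-P[i-1])),1) for i in range(len(P))])
L=ray(s,c([(48,110),(462,24),(540,378),(118,465)]),93);show("lid",L)
S=ray(s,c([(244,52),(342,53),(340,268),(239,266)]),133);show("sander",S)
B=ray(s,c([(247,563),(461,521)]),89);show("bar",B)
T=ray(s,[(111,249),(191,263),(169,371),(87,354)],30);show("tray",T)
ang=lambda d:np.degrees(np.arctan2(d[1],d[0]))
print("yaw chest",ang(L[0]-L[3]),ang(L[1]-L[2]),ang(L[0]-L[1])-90,"bar",ang(B[0]-B[1])-90)
print("yaw sander",ang(S[0]-S[3]),ang(S[1]-S[2]),"tray",ang(T[0]-T[3]),ang(T[1]-T[2]),ang(T[0]-T[1])-90)
d=(L[0]-L[3]+L[1]-L[2])[:2];d/=np.linalg.norm(d);print("bar->lid mid",((L.mean(0)-B.mean(0))[:2]@d),"want 155")
show("neck top",ray(s,[(507,300)],125));show("can top",ray(s,[(134,173)],160))
E
python3 m.py
```

```text
lid [[685.5, 108.8], [730.9, -104.1], [547.2, -141.3], [502.9, 70.2]] mid [616.6 -16.6] edges [186.7, 217.7, 187.4, 216.1]
sander [[704.7, 7.2], [704.2, -41.4], [596.0, -40.2], [596.9, 9.1]] mid [650.5 -16.3] edges [107.8, 48.6, 108.2, 49.3]
bar [[454.5, 5.4], [475.7, -101.3]] mid [465.1 -47.9] edges [108.8, 108.8]
tray [[564.5, 425.7], [536.1, 258.4], [320.4, 295.1], [351.6, 463.2]] mid [443.2 360.6] edges [216.1, 169.7, 218.8, 171.0]
yaw chest 11.923067458321736 11.434170116644072 12.039104625334247 bar 11.261097812795285
yaw sander -1.0142600132196535 -0.6391066853456537 tray -9.991479631034645 -9.639650380608122 -9.61546095967256
bar->lid mid 154.757836600624 want 155
neck top [[458.9, -347.3]] mid [ 458.9 -347.3] edges [0.0]
can top [[689.2, 340.2]] mid [689.2 340.2] edges [0.0]
```

Every measurement matches the given sizes: edges are within 3 mm, and bar to lid centre is 154.8 mm against 155. First I turn to yaw 179.2 and travel to above the sander.

```bash
cat > go.py <<'E'
import sys
from h import *
# go.py x y z yaw -> remaining tool-frame shift (0.1 m) and turn (60deg) to a tool-down pose
x,y,z,w=map(float,sys.argv[1:5]); s=sense()
Rc=R.from_euler("xyz",s["tcp_rot"],degrees=True); Rt=R.from_euler("xyz",[180,0,w],degrees=True)
print("t",round(s["time"],2),"pos",s["tool_pos"].round(1),"rot",s["tcp_rot"].round(2),"F",s["ft_force"].round(1),"gap",round(s["finger_gap"],1),"grip",round(s["grip_force"],1))
d=np.array([x,y,z])-s["tool_pos"]
print("shift now axes",(Rc.inv().apply(d)/100).round(4),"shift after turn",(Rt.inv().apply(d)/100).round(4),"turn",((Rc.inv()*Rt).as_rotvec(degrees=True)/60).round(4))
E
python3 -m jog '0 0 0 0 0 -0.139 -1; 0 0 0 0 0 -0.139 -1; -0.32 -0.388 0 0 0 0 -1; -0.32 -0.388 0 0 0 0 -1; -0.32 -0.388 0 0 0 0 -1'
python3 -m jog '-0.32 -0.388 0 0 0 0 -1; -0.32 -0.388 0 0 0 0 -1; -0.32 -0.388 0 0 0 0 -1; -0.32 -0.388 0 0 0 0 -1; -0.32 -0.388 0 0 0 0 -1'
python3 go.py 650.5 -16.3 404 179.2
```

```text
time: 0.78
tool_pos: [275.0, 453.4, 404.3]
tcp_rot: [-180.0, -0.0, 179.3]
ft_force: [0.5, 0.4, -0.1]
finger_gap: 85.6
grip_force: 0.0
time: 1.4
tool_pos: [432.5, 257.0, 404.5]
tcp_rot: [180.0, -0.0, 179.2]
ft_force: [0.9, 1.2, -0.3]
finger_gap: 85.5
grip_force: 0.0
t 1.4 pos [432.5 257.  404.5] rot [180.    -0.   179.22] F [ 0.9  1.2 -0.3] gap 85.5 grip 0.0
shift now axes [-2.2172 -2.7032  0.0052] shift after turn [-2.2182 -2.7025  0.0054] turn [ 0.     -0.0001  0.0003]
```

```bash
python3 -m jog '-0.37 -0.45 0 0 0 0 -1; -0.37 -0.45 0 0 0 0 -1; -0.37 -0.45 0 0 0 0 -1; -0.37 -0.45 0 0 0 0 -1; -0.37 -0.45 0 0 0 0 -1'
python3 -m jog '-0.37 -0.45 0.3 0 0 0 -1; 0 0 0.3 0 0 0 -1; 0 0 0 0 0 0 -1'
python3 go.py 650.5 -16.3 273 179.2
python3 - <<'E'
from h import *
s=snapshot("wrist");cv2.imwrite("pics/w1.png",s["img"][:,:,::-1])
c,sn=np.cos(np.radians(-.8)),np.sin(np.radians(-.8))
P=[[650.5+c*a-sn*b,-16.3+sn*a+c*b,133] for a,b in[(55,25),(55,-25),(-55,-25),(-55,25)]]
print(proj(s,P).round(0).tolist())
E
```

```text
time: 2.02
tool_pos: [614.6, 29.3, 404.4]
tcp_rot: [180.0, -0.0, 179.2]
ft_force: [0.8, 1.1, -0.2]
finger_gap: 85.5
grip_force: 0.0
time: 2.4
tool_pos: [647.3, -13.0, 341.8]
tcp_rot: [180.0, -0.4, 179.1]
ft_force: [-0.6, -0.3, 0.4]
finger_gap: 85.6
grip_force: 0.0
t 2.4 pos [647.3 -13.  341.8] rot [179.96  -0.43 179.15] F [-0.6 -0.3  0.4] gap 85.6 grip 0.0
shift now axes [-0.0377 -0.0333  0.6877] shift after turn [-0.0325 -0.0328  0.688 ] turn [ 0.0007 -0.0072 -0.0008]
[[353.0, 376.0], [262.0, 376.0], [253.0, 174.0], [360.0, 174.0]]
```

View pics/w1.png

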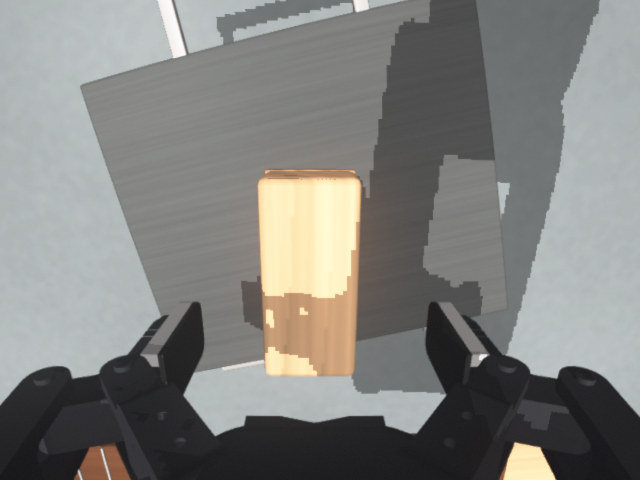

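The wrist view shows the sander's corners at (265,376), (356,376), (360,178) and (259,178), within about 3 px of my prediction. Both fingers stand clear on either side, so I descend and grip.

```bash
python3 -m jog '-0.03 -0.02 0.3 0 -0.007 0 -1; 0 0 0.25 0 0 0 -1; 0 0 0.12 0 0 0 -1; 0 0 0 0 0 0 -1'
python3 go.py 650.5 -15 273 179.2
python3 -m jog '0 0 0 0 0 0 1; 0 0 0 0 0 0 1; 0 0 0 0 0 0 1; 0 0 0 0 0 0 1; 0 0 0 0 0 0 1' 40
python3 go.py 650.5 -15 273 179.2
```

```text
time: 2.95
tool_pos: [651.5, -13.9, 279.6]
tcp_rot: [-180.0, 0.4, 179.3]
ft_force: [0.1, 0.5, 0.3]
finger_gap: 85.5
grip_force: 0.0
t 2.95 pos [651.5 -13.9 279.6] rot [-180.      0.42  179.26] F [0.1 0.5 0.3] gap 85.5 grip 0.0
shift now axes [ 0.0106 -0.0113  0.0662] shift after turn [ 0.0101 -0.0113  0.0663] turn [0.     0.007  0.0011]
time: 3.58
tool_pos: [652.2, -14.5, 280.9]
tcp_rot: [-180.0, 0.6, 179.2]
ft_force: [-2.1, 0.0, 6.2]
finger_gap: 49.2
grip_force: 42.9
t 3.58 pos [652.2 -14.5 280.9] rot [-179.99    0.57  179.22] F [-2.1  0.   6.2] gap 49.2 grip 42.9
shift now axes [ 0.0177 -0.0054  0.0784] shift after turn [ 0.0169 -0.0054  0.0786] turn [-0.0001  0.0094  0.0003]
```

The grip came out a bit high, so I'll reopen, go about 11 mm lower and grip again.

```bash
python3 -m jog '0 0 0 0 0 0 -1; 0 0 0 0 0 0 -1; 0 0 0 0 0 0 -1; 0 0 0 0 0 0 -1'
python3 go.py 650.5 -15 270 179.2
python3 -m jog '0.01 0 0.09 0 0.009 0 -1; 0 0 0 0 0 0 -1; 0 0 0 0 0 0 -1'
python3 go.py 650.5 -15 270 179.2
```

```text
time: 4.08
tool_pos: [651.6, -14.5, 278.9]
tcp_rot: [180.0, 0.4, 179.2]
ft_force: [0.2, -0.3, 0.3]
finger_gap: 85.1
grip_force: 0.0
t 4.08 pos [651.6 -14.5 278.9] rot [180.     0.4  179.21] F [ 0.2 -0.3  0.3] gap 85.1 grip 0.0
shift now axes [ 0.0111 -0.0054  0.0888] shift after turn [ 0.0105 -0.0054  0.0888] turn [0.     0.0067 0.0002]
time: 4.45
tool_pos: [650.6, -14.4, 269.7]
tcp_rot: [180.0, -0.2, 179.2]
ft_force: [1.4, 0.6, 0.7]
finger_gap: 85.4
grip_force: 0.0
t 4.45 pos [650.6 -14.4 269.7] rot [ 1.8000e+02 -1.6000e-01  1.7922e+02] F [1.4 0.6 0.7] gap 85.4 grip 0.0
shift now axes [ 0.0006 -0.0056 -0.0033] shift after turn [ 0.0006 -0.0056 -0.0033] turn [ 0.     -0.0026  0.0003]
```

```bash
python3 -m jog '0 0 0 0 0 0 1; 0 0 0 0 0 0 1; 0 0 0 0 0 0 1; 0 0 0 0 0 0 1; 0 0 0 0 0 0 1' 45
python3 go.py 650.5 -15 270 179.2
python3 -m jog '0 0 -0.05 0 0 0 1; 0 0 -0.1 0 0 0 1; 0 0 -0.2 0 0 0 1; 0 0 -0.3 0 0 0 1; 0 0 -0.3 0 0 0 1'
python3 go.py 443 360.6 365 170.3
```

```text
time: 5.08
tool_pos: [650.8, -14.5, 270.5]
tcp_rot: [-180.0, -0.1, 179.2]
ft_force: [-0.5, -0.0, 3.2]
finger_gap: 49.6
grip_force: 47.5
t 5.08 pos [650.8 -14.5 270.5] rot [-1.7999e+02 -8.0000e-02  1.7921e+02] F [-0.5 -0.   3.2] gap 49.6 grip 47.5
shift now axes [ 0.0034 -0.005   0.0047] shift after turn [ 0.0034 -0.005   0.0047] turn [-0.0001 -0.0014  0.0002]
time: 5.7
tool_pos: [650.9, -14.5, 367.5]
tcp_rot: [-180.0, -0.1, 179.2]
ft_force: [-0.4, -1.0, -2.0]
finger_gap: 49.4
grip_force: 47.1
t 5.7 pos [650.9 -14.5 367.5] rot [-1.7999e+02 -5.0000e-02  1.7922e+02] F [-0.4 -1.  -2. ] gap 49.4 grip 47.1
shift now axes [2.1299 3.7219 0.0269] shift after turn [2.6813 3.3466 0.0253] turn [-0.0002 -0.0009  0.1487]
```

```bash
python3 -m jog '0.1 0.17 0 0 0 0 1; 0.2 0.35 0 0 0 0 1; 0.24 0.42 0 0 0 0 1; 0.24 0.42 0 0 0 0 1; 0.24 0.42 0 0 0 0 1'
python3 -m jog '0.24 0.42 0 0 0 0 1; 0.24 0.42 0 0 0 0 1; 0.24 0.42 0 0 0 0 1; 0.24 0.42 0 0 0 0 1; 0.15 0.26 0 0 0 0.05 1'
python3 -m jog '0 0 0 0 0 0.1 1; 0 0 0 0 0 0 1; 0 0 0 0 0 0 1'
python3 go.py 443 360.6 182.5 170.3
```

```text
time: 6.32
tool_pos: [549.3, 166.9, 364.2]
tcp_rot: [180.0, -0.2, 179.2]
ft_force: [0.6, 0.6, -1.5]
finger_gap: 49.2
grip_force: 47.2
time: 6.95
tool_pos: [440.3, 362.5, 364.5]
tcp_rot: [-180.0, -0.2, 176.3]
ft_force: [1.1, -0.4, -2.4]
finger_gap: 49.5
grip_force: 47.1
time: 7.32
tool_pos: [442.5, 360.3, 365.0]
tcp_rot: [-179.9, -0.2, 170.3]
ft_force: [0.8, -0.5, -2.1]
finger_gap: 49.2
grip_force: 47.2
t 7.33 pos [442.5 360.3 365. ] rot [-1.7995e+02 -1.6000e-01  1.7034e+02] F [ 0.8 -0.5 -2.1] gap 49.2 grip 47.2
shift now axes [-0.0092  0.0055  1.8247] shift after turn [-0.0042  0.0038  1.8247] turn [-0.0009 -0.0026  0.0007]
```

```bash
python3 -m jog '0 0 0.3 0 0 0 1; 0 0 0.4 0 0 0 1; 0 0 0.4 0 0 0 1; 0 0 0.35 0 0 0 1; 0 0 0.2 0 0 0 1'
python3 -m jog '0 0 0.08 0 0 0 1; 0 0 0.04 0 0 0 1; 0 0 0 0 0 0 1; 0 0 0 0 0 0 1'
python3 go.py 443 360.6 182.5 170.3
```

```text
time: 7.95
tool_pos: [442.0, 359.5, 198.2]
tcp_rot: [-179.9, -0.2, 170.2]
ft_force: [-0.3, 0.1, -1.4]
finger_gap: 49.7
grip_force: 47.2
time: 8.45
tool_pos: [443.1, 360.8, 189.7]
tcp_rot: [179.9, -0.0, 170.2]
ft_force: [-0.7, -0.2, -1.5]
finger_gap: 49.5
grip_force: 47.2
t 8.45 pos [443.1 360.8 189.7] rot [ 1.7994e+02 -4.0000e-02  1.7022e+02] F [-0.7 -0.2 -1.5] gap 49.5 grip 47.2
shift now axes [ 0.0007 -0.0022  0.072 ] shift after turn [ 0.0008 -0.0021  0.072 ] turn [ 0.001  -0.0007 -0.0013]
```

```bash
python3 -m jog '0 0 0.03 0 0 0 1; 0 0 0.015 0 0 0 1; 0 0 0 0 0 0 1; 0 0 0 0 0 0 1'
python3 -m jog '0 0 0.015 0 0 0 1; 0 0 0 0 0 0 1; 0 0 0 0 0 0 1'
python3 -m jog '0 0 0.01 0 0 0 1; 0 0 0 0 0 0 1; 0 0 0 0 0 0 1'
```

```text
time: 8.95
tool_pos: [442.6, 360.4, 184.0]
tcp_rot: [-180.0, -0.1, 170.2]
ft_force: [-0.4, -0.1, -1.9]
finger_gap: 49.0
grip_force: 47.2
time: 9.32
tool_pos: [442.6, 360.4, 182.5]
tcp_rot: [-180.0, -0.1, 170.2]
ft_force: [0.0, -1.2, -1.0]
finger_gap: 49.6
grip_force: 47.3
time: 9.7
tool_pos: [442.7, 360.5, 182.5]
tcp_rot: [-180.0, -0.1, 170.2]
ft_force: [-4.1, -3.3, 7.5]
finger_gap: 49.9
grip_force: 48.1
```

Contact at the expected height. I release, rise, and check with the top camera.

```bash
python3 -m jog '0 0 0 0 0 0 0.3; 0 0 0 0 0 0 0; 0 0 0 0 0 0 -1; 0 0 0 0 0 0 -1; 0 0 0 0 0 0 -1'
python3 -m jog '0 0 -0.1 0 0 0 -1; 0 0 -0.4 0 0 0 -1; 0 0 -0.5 0 0 0 -1; 0 0 -0.5 0 0 0 -1; 0 0 -0.5 0 0 0 -1'
python3 go.py 465.1 -47.9 382 101.7
```

```text
time: 10.32
tool_pos: [442.6, 360.4, 181.4]
tcp_rot: [-180.0, -0.1, 170.2]
ft_force: [0.1, -0.1, 0.3]
finger_gap: 85.6
grip_force: 0.0
time: 10.95
tool_pos: [442.8, 360.3, 384.1]
tcp_rot: [180.0, -0.1, 170.2]
ft_force: [0.8, -0.6, 0.6]
finger_gap: 85.0
grip_force: 0.0
t 10.95 pos [442.8 360.3 384.1] rot [ 1.7998e+02 -8.0000e-02  1.7022e+02] F [ 0.8 -0.6  0.6] gap 85.0 grip 0.0
shift now axes [-0.9135 -3.9846  0.018 ] shift after turn [-4.0423 -0.6093  0.0206] turn [-5.0000e-04 -1.4000e-03  1.1419e+00]
```

```bash
python3 -m jog '-0.114 -0.498 0 0 0 0 -1; -0.114 -0.498 0 0 0 0 -1; -0.114 -0.498 0 0 0 0 -1; -0.114 -0.498 0 0 0 0 -1; -0.114 -0.498 0 0 0 0 -1'
python3 -m jog '-0.114 -0.498 0 0 0 0 -1; -0.114 -0.498 0 0 0 0 -1; -0.114 -0.498 0 0 0 0 -1; 0 0 0 0 0 0.163 -1; 0 0 0 0 0 0.163 -1'
python3 -m jog '0 0 0 0 0 0.163 -1; 0 0 0 0 0 0.163 -1; 0 0 0 0 0 0.163 -1; 0 0 0 0 0 0.163 -1; 0 0 0 0 0 0.163 -1'
python3 -m jog '0 0 0.4 0 0 0 -1; 0 0 0.3 0 0 0 -1; 0 0 0 0 0 0 -1'
python3 go.py 465 -48 244 101.7
python3 - <<'E'
from h import *
s=snapshot("wrist");t=snapshot("top")
cv2.imwrite("pics/w2.png",np.hstack([cv2.resize(x["img"],(400,300)) for x in (s,t)])[:,:,::-1])
d=np.array([-np.sin(np.radians(11.7)),np.cos(np.radians(11.7))])
print((proj(s,[[*(np.array([465,-48])+a*d),89] for a in(-55,0,55)])*.625).round(0).tolist())
E
```

```text
time: 11.58
tool_pos: [456.6, 103.8, 382.4]
tcp_rot: [180.0, -0.0, 170.2]
ft_force: [-0.1, -0.0, 0.5]
finger_gap: 85.4
grip_force: 0.0
time: 12.2
tool_pos: [465.1, -48.7, 382.2]
tcp_rot: [-180.0, -0.1, 150.2]
ft_force: [1.2, 0.3, 0.2]
finger_gap: 85.7
grip_force: 0.0
time: 12.82
tool_pos: [465.1, -47.7, 382.2]
tcp_rot: [-179.9, -0.0, 101.4]
ft_force: [-0.3, -0.5, 0.6]
finger_gap: 85.4
grip_force: 0.0
time: 13.2
tool_pos: [463.9, -47.4, 309.6]
tcp_rot: [-179.6, -0.1, 101.8]
ft_force: [0.8, -0.1, 0.4]
finger_gap: 85.1
grip_force: 0.0
t 13.2 pos [463.9 -47.4 309.6] rot [-1.7965e+02 -1.3000e-01  1.0176e+02] F [ 0.8 -0.1  0.4] gap 85.1 grip 0.0
shift now axes [-0.0092  0.0135  0.6563] shift after turn [-0.0077  0.0095  0.6564] turn [-0.0059 -0.0022  0.001 ]
[[199.0, 224.0], [199.0, 168.0], [199.0, 102.0]]
```

View pics/w2.png

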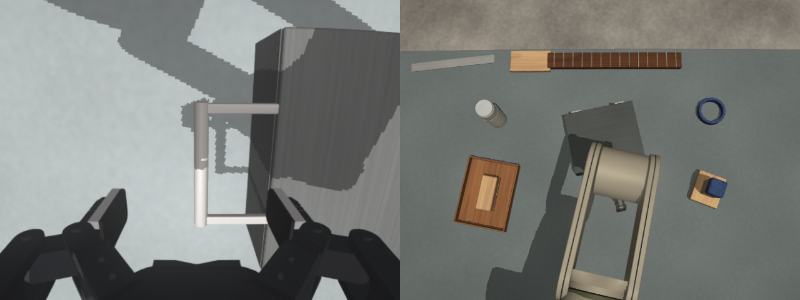

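In the wrist view the bar lies at x≈201 from y 102 to 226, against a prediction of 199, so it is about 1.5 mm further toward the chest. The top view shows the sander flat in the tray near (488,192). The back finger needs room from the chest face, so I'll half-close the hand before descending.

```bash
python3 -m jog '-0.008 0.023 0 0 0 0 0; 0 0 0 0 0 0 0; 0 0 0 0 0 0 0'
python3 -m jog '0 0 0.2 0 0 0 0; 0 0 0.2 0 0 0 0; 0 0 0.15 0 0 0 0; 0 0 0.08 0 0 0 0; 0 0 0 0 0 0 0'
python3 go.py 466 -47.8 244 101.7
```

```text
time: 13.68
tool_pos: [467.7, -48.0, 312.1]
tcp_rot: [-179.9, -0.0, 101.8]
ft_force: [0.4, -0.0, -0.2]
finger_gap: 42.5
grip_force: 0.0
time: 14.3
tool_pos: [467.2, -48.0, 248.1]
tcp_rot: [-179.8, -0.0, 101.8]
ft_force: [-0.7, -0.7, 0.6]
finger_gap: 42.8
grip_force: 0.0
t 14.3 pos [467.2 -48.  248.1] rot [-1.7983e+02 -5.0000e-02  1.0175e+02] F [-0.7 -0.7  0.6] gap 42.8 grip 0.0
shift now axes [ 0.004  -0.011   0.0406] shift after turn [ 0.004  -0.0111  0.0406] turn [-0.0029 -0.0008  0.0009]
```

```bash
python3 -m jog '0 -0.01 0.03 0 0 0 0; 0 0 0 0 0 0 0.3; 0 0 0 0 0 0 0.5; 0 0 0 0 0 0 0.6; 0 0 0 0 0 0 1' 30
python3 -m jog '0 0 0 0 0 0 1; 0 0 0 0 0 0 1; 0 0 0 0 0 0 1'
python3 go.py 466 -47.8 244 101.7
```

```text
time: 14.92
tool_pos: [466.6, -48.2, 245.8]
tcp_rot: [-179.9, -0.0, 101.8]
ft_force: [2.0, 0.7, 0.3]
finger_gap: 10.7
grip_force: 29.4
time: 15.3
tool_pos: [466.6, -48.2, 245.8]
tcp_rot: [-179.9, -0.0, 101.8]
ft_force: [3.2, 0.4, 0.7]
finger_gap: 10.9
grip_force: 29.4
t 15.3 pos [466.6 -48.2 245.8] rot [-1.7993e+02 -1.0000e-02  1.0176e+02] F [3.2 0.4 0.7] gap 10.9 grip 29.4
shift now axes [ 0.005  -0.0053  0.0176] shift after turn [ 0.005  -0.0053  0.0175] turn [-0.0011 -0.0002  0.001 ]
```

Bar gripped (gap 10.9, 29 N). Next I compute the arc increments along tool y (towards the hinge) and z.

Run:
```python
import numpy as np
a=np.array([0,.5,1.5,3,5,7.5,10,12.5,15,17.5,20,22.5,25,27.5,30,32.5,35,37.5,40,42.5,45,47.5,50,52,54,56,57.5,58.8,59.6,60.]);t=np.radians(a+.917)
y=np.round(-2.5003*np.cos(t),3);z=np.round(-2.5003*np.sin(t),3)
for i,(u,v) in enumerate(zip(np.diff(y),np.diff(z))):print(a[i+1],f"0 {u:.3f} {v:.3f} 0 0 0 1;")
```

```text
0.5 0 0.000 -0.022 0 0 0 1;
1.5 0 0.002 -0.043 0 0 0 1;
3.0 0 0.004 -0.066 0 0 0 1;
5.0 0 0.007 -0.087 0 0 0 1;
7.5 0 0.014 -0.108 0 0 0 1;
10.0 0 0.018 -0.108 0 0 0 1;
12.5 0 0.023 -0.106 0 0 0 1;
15.0 0 0.028 -0.106 0 0 0 1;
17.5 0 0.032 -0.104 0 0 0 1;
20.0 0 0.036 -0.103 0 0 0 1;
22.5 0 0.042 -0.101 0 0 0 1;
25.0 0 0.045 -0.099 0 0 0 1;
27.5 0 0.050 -0.097 0 0 0 1;
30.0 0 0.054 -0.095 0 0 0 1;
32.5 0 0.058 -0.092 0 0 0 1;
35.0 0 0.062 -0.090 0 0 0 1;
37.5 0 0.066 -0.087 0 0 0 1;
40.0 0 0.070 -0.084 0 0 0 1;
42.5 0 0.073 -0.080 0 0 0 1;
45.0 0 0.077 -0.078 0 0 0 1;
47.5 0 0.080 -0.074 0 0 0 1;
50.0 0 0.083 -0.071 0 0 0 1;
52.0 0 0.068 -0.054 0 0 0 1;
54.0 0 0.071 -0.051 0 0 0 1;
56.0 0 0.072 -0.049 0 0 0 1;
57.5 0 0.056 -0.035 0 0 0 1;
58.8 0 0.048 -0.029 0 0 0 1;
59.6 0 0.030 -0.018 0 0 0 1;
60.0 0 0.016 -0.008 0 0 0 1;
```

```bash
python3 -m jog '0 0 -0.022 0 0 0 1; 0 0.002 -0.043 0 0 0 1; 0 0.004 -0.066 0 0 0 1; 0 0.007 -0.087 0 0 0 1; 0 0.014 -0.108 0 0 0 1' 40
python3 -m jog '0 0.018 -0.108 0 0 0 1; 0 0.023 -0.106 0 0 0 1; 0 0.028 -0.106 0 0 0 1; 0 0 0 0 0 0 1; 0 0 0 0 0 0 1'
```

```text
time: 15.92
tool_pos: [469.1, -47.6, 277.8]
tcp_rot: [-179.9, -0.0, 101.8]
ft_force: [6.2, -0.2, -3.2]
finger_gap: 10.8
grip_force: 39.0
time: 16.55
tool_pos: [475.6, -46.3, 309.5]
tcp_rot: [-179.8, -0.0, 101.8]
ft_force: [2.0, 0.4, -2.8]
finger_gap: 10.5
grip_force: 39.1
```

Lifts as expected: 3 N load and a small side force.

```bash
python3 -m jog '0 0.032 -0.104 0 0 0 1; 0 0.036 -0.103 0 0 0 1; 0 0.042 -0.101 0 0 0 1; 0 0.045 -0.099 0 0 0 1; 0 0.05 -0.097 0 0 0 1'
python3 -m jog '0 0.054 -0.095 0 0 0 1; 0 0.058 -0.092 0 0 0 1; 0 0.062 -0.09 0 0 0 1; 0 0.066 -0.087 0 0 0 1; 0 0.07 -0.084 0 0 0 1'
python3 -m jog '0 0 0 0 0 0 1; 0 0 0 0 0 0 1'
python3 go.py 590.5 -22 462 101.7
```

```text
time: 17.18
tool_pos: [495.5, -42.1, 360.9]
tcp_rot: [-179.7, -0.0, 101.7]
ft_force: [-8.9, -3.1, 1.5]
finger_gap: 10.2
grip_force: 39.1
time: 17.8
tool_pos: [525.4, -35.9, 406.6]
tcp_rot: [-179.6, -0.0, 101.7]
ft_force: [-19.1, -1.9, 12.4]
finger_gap: 10.0
grip_force: 39.4
time: 18.05
tool_pos: [525.4, -35.9, 407.0]
tcp_rot: [-179.7, -0.0, 101.7]
ft_force: [-18.1, -2.4, 12.3]
finger_gap: 10.5
grip_force: 39.9
t 18.05 pos [525.4 -35.9 407. ] rot [-1.7965e+02 -3.0000e-02  1.0175e+02] F [-18.1  -2.4  12.3] gap 10.5 grip 39.9
shift now axes [ 0.0035  0.6623 -0.5544] shift after turn [ 0.0037  0.6656 -0.5504] turn [-0.0058 -0.0005  0.0008]
```

The force is 22 N radially outward, so my arc is about 2 mm tight. I'll relieve that outward and re-measure.

```bash
python3 -m jog '0 -0.015 -0.013 0 0 0 1; 0 0 0 0 0 0 1; 0 0 0 0 0 0 1'
```

```text
time: 18.42
tool_pos: [524.8, -36.0, 407.0]
tcp_rot: [-179.8, -0.0, 101.8]
ft_force: [-6.6, -0.5, 2.0]
finger_gap: 10.5
grip_force: 39.7
```

```bash
python3 -m jog '0 0.066 -0.086 0 0 0 1; 0 0.075 -0.08 0 0 0 1; 0 0.079 -0.077 0 0 0 1; 0 0.081 -0.074 0 0 0 1; 0 0 0 0 0 0 1'
python3 go.py 590.5 -22 462 101.7
```

```text
time: 19.05
tool_pos: [555.3, -29.5, 439.3]
tcp_rot: [-180.0, -0.0, 101.8]
ft_force: [-6.5, 2.2, 3.6]
finger_gap: 10.2
grip_force: 40.2
t 19.05 pos [555.3 -29.5 439.3] rot [-1.7997e+02 -3.0000e-02  1.0179e+02] F [-6.5  2.2  3.6] gap 10.2 grip 40.2
shift now axes [ 0.002   0.3601 -0.2273] shift after turn [ 0.0024  0.3602 -0.2271] turn [-0.0005 -0.0004  0.0015]
```

```bash
python3 -m jog '0 0.066 -0.055 0 0 0 1; 0 0.07 -0.052 0 0 0 1; 0 0.071 -0.05 0 0 0 1; 0 0.055 -0.036 0 0 0 1; 0 0.045 -0.027 0 0 0 1'
python3 -m jog '0 0.02 -0.012 0 0 0 1; 0 0 0 0 0 0 1; 0 0 0 0 0 0 1'
python3 go.py 590.5 -22 462 101.7
python3 - <<'E'
from h import *
t=snapshot("scene");w=snapshot("wrist")
cv2.imwrite("pics/sc3.png",t["img"][100:400,120:520][:,:,::-1].repeat(2,0).repeat(2,1))
cv2.imwrite("pics/w3.png",w["img"][:,:,::-1])
C=np.array([616.6,-16.6]);th=np.radians(11.7);ex=np.array([np.cos(th),np.sin(th)]);ey=np.array([-ex[1],ex[0]])
def pt(r,n,y,a): # r from hinge to front, n along normal, angle a
    a=np.radians(a); h=r*np.cos(a)+ -n*np.sin(a)*1; z=85+r*np.sin(a)+n*np.cos(a)
    return [*(C+ex*(95-h)+ey*y),z]
for a in (56,58,60,62,64):
    print(a,"scene-crop top-front corners",((proj(t,[pt(190,8,y,a) for y in(110,-110)])-[120,100])*2).round(0).tolist(),"wrist bar/arm ends",proj(w,[pt(250,4,y,a) for y in(55,-55)]).round(0).tolist(), "wrist lid",proj(w,[pt(190,0,y,a) for y in(110,-110)]).round(0).tolist())
E
```

```text
time: 19.68
tool_pos: [584.7, -23.4, 461.2]
tcp_rot: [-179.9, -0.0, 101.8]
ft_force: [-8.2, 2.0, 7.3]
finger_gap: 10.7
grip_force: 40.0
time: 20.05
tool_pos: [586.7, -23.0, 462.2]
tcp_rot: [-180.0, -0.0, 101.8]
ft_force: [-4.6, 1.8, 4.7]
finger_gap: 10.3
grip_force: 40.5
t 20.05 pos [586.7 -23.  462.2] rot [-1.7996e+02 -2.0000e-02  1.0178e+02] F [-4.6  1.8  4.7] gap 10.3 grip 40.5
shift now axes [0.0022 0.0392 0.002 ] shift after turn [0.0023 0.0392 0.0021] turn [-0.0007 -0.0004  0.0013]
56 scene-crop top-front corners [[493.0, 195.0], [223.0, 220.0]] wrist bar/arm ends [[284.0, 175.0], [290.0, 424.0]] wrist lid [[357.0, 40.0], [345.0, 432.0]]
58 scene-crop top-front corners [[495.0, 198.0], [222.0, 223.0]] wrist bar/arm ends [[305.0, 177.0], [306.0, 431.0]] wrist lid [[371.0, 39.0], [355.0, 436.0]]
60 scene-crop top-front corners [[496.0, 201.0], [221.0, 226.0]] wrist bar/arm ends [[327.0, 178.0], [324.0, 439.0]] wrist lid [[385.0, 37.0], [365.0, 441.0]]
62 scene-crop top-front corners [[498.0, 205.0], [221.0, 230.0]] wrist bar/arm ends [[351.0, 180.0], [342.0, 447.0]] wrist lid [[399.0, 36.0], [375.0, 445.0]]
64 scene-crop top-front corners [[499.0, 208.0], [220.0, 234.0]] wrist bar/arm ends [[377.0, 182.0], [362.0, 454.0]] wrist lid [[415.0, 34.0], [386.0, 449.0]]
```

View pics/sc3.png

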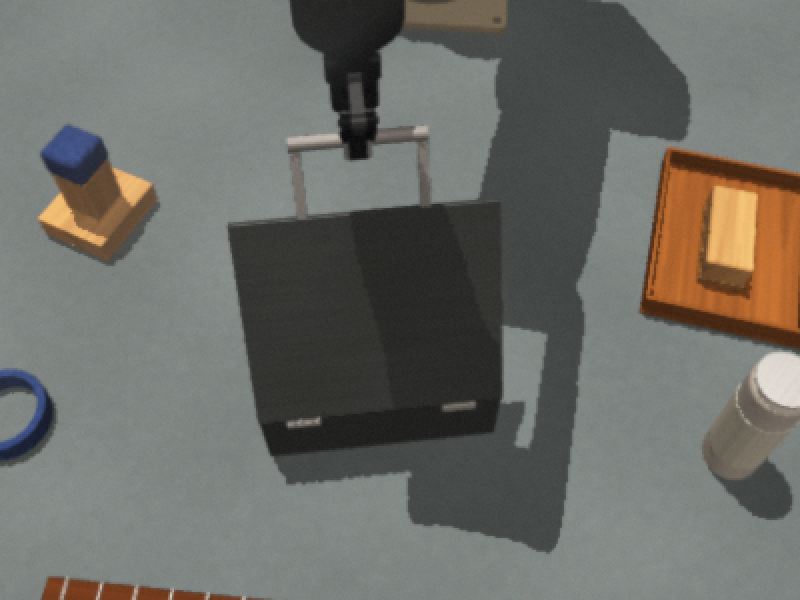

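View pics/w3.png

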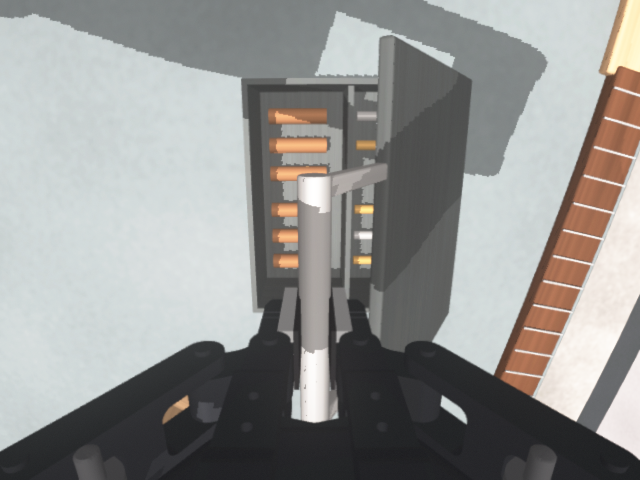

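The wrist view shows the bar at x≈315 and the lid edge at x≈379, which gives about 59°. The scene view gives 58 to 60° and the arm's kinematics 58.5°. I'll add about 1.1° tangentially.

```bash
python3 -m jog '0 0.02 -0.014 0 0 0 1; 0 0.02 -0.012 0 0 0 1; 0 0 0 0 0 0 1; 0 0 0 0 0 0 1; 0 0 0 0 0 0 1'
python3 go.py 590.5 -22 462 101.7
python3 - <<'E'
from h import *
w=snapshot("wrist"); cv2.imwrite("pics/w4.png",w["img"][:,:,::-1])
C=np.array([616.6,-16.6]);th=np.radians(11.7);ex=np.array([np.cos(th),np.sin(th)]);ey=np.array([-ex[1],ex[0]])
for a0 in (58,59,60,61,62):
    a=np.radians(a0);f=lambda r,n,y:[*(C+ex*(95-r*np.cos(a)+n*np.sin(a))+ey*y),85+r*np.sin(a)+n*np.cos(a)]
    print(a0,proj(w,[f(250,4,55),f(250,4,-55),f(190,0,110),f(190,8,110)]).round(0).tolist())
E
```

```text
time: 20.78
tool_pos: [590.5, -22.2, 464.5]
tcp_rot: [-179.9, -0.0, 101.8]
ft_force: [-5.3, 2.0, 4.1]
finger_gap: 10.4
grip_force: 40.4
t 20.77 pos [590.5 -22.2 464.5] rot [-1.7993e+02 -3.0000e-02  1.0178e+02] F [-5.3  2.   4.1] gap 10.4 grip 40.4
shift now axes [0.0022 0.     0.0248] shift after turn [ 0.0022 -0.      0.0248] turn [-0.0012 -0.0006  0.0013]
58 [[294.0, 176.0], [298.0, 428.0], [362.0, 40.0], [378.0, 38.0]]
59 [[304.0, 177.0], [306.0, 431.0], [368.0, 39.0], [385.0, 37.0]]
60 [[315.0, 178.0], [315.0, 435.0], [375.0, 38.0], [393.0, 36.0]]
61 [[327.0, 178.0], [324.0, 439.0], [382.0, 37.0], [400.0, 36.0]]
62 [[339.0, 179.0], [333.0, 443.0], [390.0, 37.0], [408.0, 35.0]]
```

View pics/w4.png

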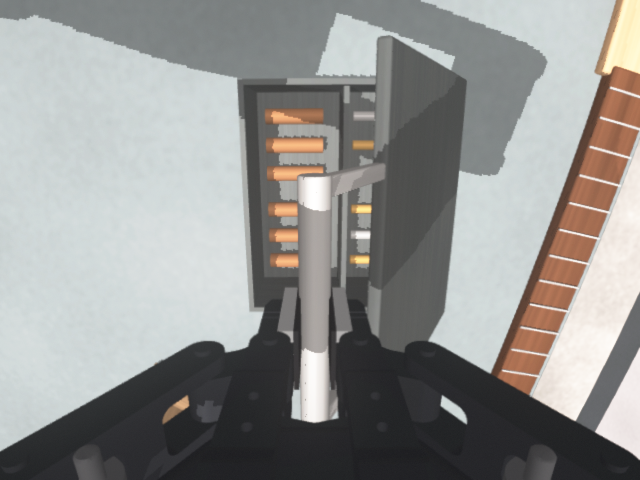

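The bar is now at x≈315 and the lid edge spans about 377–394, both matching 60°. The grip is steady, so I hand in.

```bash
python3 -c "
from bench import *
print(hand_in())"
```

```text
the job is handed in; nothing more can be done
None
```

The sanding block lies flat in the tray, and I handed in at about 21 s with the lid held by its bar at about 60° (by camera and arm position); the neck rest, can and tape were not touched.

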